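Fit a fresh desiccant canister to the feed-line dehydrator

TASK

Fit the fresh desiccant canister, the one with orange beads, to the dehydrator: lower its lugs through the notches of the bayonet collar and twist it clockwise until its ramps cam it snugly down on the seal, firm by feel but never forced. Then let go of it, and leave the green spent canister and the other loose things where they are.

Things in the scene. Friction and masses are not known exactly. Their poses are not given: they have to be found in the camera images.
- canister_mid (a point): Middle of the fresh desiccant canister (orange beads; the spent one is alike but dark green), upright on the cabinet top: on its axis, 57 mm above its underside. About 0.3 kg. Body 56 mm in diameter, underside chamfered, black lid 43 mm wide in its flat top, 80 mm above the underside. z up, x along the handle bar to its end with the white stripe on top.
- canister_bar (a point): Centre of the fresh canister's handle, an upright black bar on its lid, 54 mm long (x), 14 mm thick (y), 34 mm high, from 80 to 114 mm above the underside; pinch it across its thickness. Axes as at canister_mid.
- canister_lug (a point): One of the fresh canister's three white nylon lugs, the one on its +x side, 6.5 mm above the underside; the others lie at +-120 degrees about the axis, and white marks on the lid point at them. Lugs are 13 mm wide, 5 mm thick, and stand 7 mm out of the body (tips 35 mm from the axis). Any lug fits any notch.
- port (a point): Centre of the mouth of the dehydrator's bayonet collar, in its top face, 109 mm above the cabinet top; z up, x towards one notch. The collar, a dark ring with an aluminium flange, is 86 mm across and 24 mm high; its mouth is 59 mm in diameter with a 2 mm chamfer. A carrying handle 20 mm high stands on the case 105 mm off along +x.
- notch (a point): Mouth of one of the collar's three lug notches, 33 mm from the port's axis along its +x; the others lie at +-120 degrees. Each is 32 degrees wide, reaches 37 mm from the axis, and has a white tick on the rim. Past the notch the twist is clockwise from above: 0.2 to 1 rad free, then under ramps that draw the canister down 5 mm per radian. End stop at 1.3 rad.
- well (a point): Centre of the collar's floor, 24 mm below the port. On it a sprung red seal: an untwisted canister rests with its underside 4.2 to 7.8 mm above this point, as the seal is worn or new, so the tight angle differs (0.3 to 1.15 rad from the notch). The seal pushes back with 5 N at first touch and 20 N more per mm: some 100 N per radian of twist.
- dehydrator: The dehydrator, a fixed green case 200 x 260 x 85 mm with the collar on top; origin in the middle of its underside, x from the gauge side to the back; the port lies 20 mm along -x. Snug means its ramps hold the canister down with about 15 N (8 to 26 N will do; over 40 N is forced): some 0.13 rad of twist after they first bite. A hand that will not yield downwards adds to their load.
- canister: The fresh canister; origin at the centre of its underside, axes as at canister_mid. Seated in the collar it turns with some 0.03 N m; where the ramps bite it begins to pull down on the hand; snug takes about 0.3 N m to turn (as the grease varies; held still, the hand feels only about half), forced 0.7 N m. The greased lugs stay where they are left. Grip the bar with about 60 N.
- spent: The spent canister, dark green beads, same shape as the fresh one; origin at the centre of its underside. To be left alone.
- toolbox: Red steel toolbox, lid shut, 340 (x) x 170 x 163 mm high; origin at the centre of its underside. To be left alone.
- tumbler: Heavy glass tumbler, 80 mm across, 95 mm high; origin at the centre of its foot. To be left alone.
- stopwatch: Silver stopwatch lying on its back, 52 mm across, 13 mm high, crown towards its -x. To be left alone.
- bracket: A loose aluminium angle bracket, 50 x 25 x 40 mm. To be left alone.
There are look-alikes about, which are no part of the job. What is shaped like the canister but blue or purple is not meant.

How it is judged:
On the way:
1. the fresh canister is lowered into the collar, lugs through the notches, until it rests on the seal (z of canister_mid in the frame of port below 0.042 m and horizontal distance between canister_mid and port below 0.003 m and angle between canister_mid's own z axis and vertical below 0.06 rad), for 0.1 s.
At the end, for the whole second after the job is handed in: The fresh canister is in the collar, its middle at most 41 mm above the mouth and within 3 mm of its axis, upright within 3.4 degrees, at rest, let go, and held down on the seal by its ramps: 8 to 26 N between canister and collar (resting untwisted gives under 4 N) (z of canister_mid in the frame of port below 0.041 m and horizontal distance between canister_mid and port below 0.003 m and angle between canister_mid's own z axis and vertical below 0.06 rad and contact force between canister and dehydrator between 8 and 26 N and linear speed of canister below 0.02 m/s); the robot touches nothing.
It fails at once if the canister is forced: more than 40 N between it and the dehydrator (jammed in, pressed to the bottom, or overtightened) (contact force between canister and dehydrator above 40 N).
It fails at once if the spent canister, toolbox, tumbler, stopwatch or bracket is moved by more than 20 mm (distance of any of spent, toolbox, tumbler, stopwatch, bracket from where it was at the start of the episode above 0.02 m).
It also fails if it takes over 64 s, if anything falls off the work surface, if the arm or the gripper's body presses on something with over 40 N, if the wrist force passes 120 N, or if a joint passes its speed limit or range.

ROBOT

A 7-joint arm with a two-finger parallel gripper is mounted at the origin on the work surface. World frame = base frame: x ahead of the robot, y to its left, z up, the work surface at z = 0. Lengths are in m, angles in rad, forces in N, time in s.
With the tool pointing down it reaches from about 0.35 to 0.9 m from the base axis. Payload 19.9 kg.
Tool frame: the origin (TCP) lies between the finger pads; the fingertips stand 11 mm ahead of it and the grasp point (between the pads) lies 8 mm behind it; z points along the fingers, y is the line along which they close (so a half turn about z gives the same grasp; the last joint's range is limited). The gripper opens to 85 mm and grips with 20 to 120 N. Pads are 22 mm wide; open, the fingers measure 114 mm over their backs; the gripper's body (76 mm by 85 mm) begins 54 mm behind the grasp point. The pads swing forward as they close: fully open they stand 13 mm farther back than shut.
Start: joints at [-1.381, 0.417, -0.01, 1.614, 0.005, 1.111, -0.053], TCP at [0.143, 0.608, 0.242] pointing down, gripper open.
Joint ranges: [-2.81, 2.81], [-0.39, 2.02], [-1.27, 1.25], [0.06, 2.57], [-1.19, 4.33], [0.19, 2], [-2.82, 2.82]. Speed limits (rad/s): [1.89, 1.89, 2.39, 2.39, 3.01, 3.01, 3.01].

INTERFACE

Orientations are given as a rotation vector (axis times angle).
In Python, from plant import status, cams, hand_in gives the robot as it stands.
- The arm moves only by the tool drive_tool, never from a script. Its argument "series" is a list that holds one entry, the list of rows, each a list of 7 numbers: the opening, from 0 (shut) to 1 (fully open), then the shift along the tool's x, y, z in mm, then the turn, a rotation vector about the tool's x, y, z in degrees. In form: [[[claw, dx, dy, dz, wx, wy, wz], ...]]. A call has exactly 8 rows; each row is the pose to reach, as a shift and turn from the pose commanded when the call began, along the tool's axes at that moment; what a row does not reach only later rows make up. A row lasts 1/12 s, in which the tool goes at most 41.7 mm and 7.16 degrees, less where a joint would pass 70% of its speed; a pose out of reach is approached as far as the arm can. A call with a gripper value outside its range is refused whole. The fingers move at their own pace and stop on an object; the grip force is fixed at half the most. Time passes only in rows, so rows that repeat a pose let the fingers close, or fill a call up. It gives the time, the measured TCP pose, the force, the opening and the grip force at its end, in the units of the state.
- status.get_obs(): the state, without advancing time (a new reading comes with each control period).
- cams.read_camera(name): name is "side" or "top" or "wrist"; returns the picture (400x640x3 uint8, red, green, blue); there is no depth.
- cams.calibration(name): a dict with "mtx" (3x3 intrinsics, pixels), "view" (4x4, takes a point from world to camera coordinates). Camera axes: x right, y up, looking along -z (the intrinsics and any distortion apply to the point x, -y, -z); pixel columns grow to the right and rows downward; lengths in m; the calibration is good to about 2 mm. A picture is of the moment at which its call begins: read the wrist's pose just before it. calibration takes no time and is no camera call; for the wrist camera it gives the pose at the moment of the call.
- hand_in(): hands the job in; it is judged then, once.
The state is a dict: "t": time; "joints": joint angles; "dq": joint speeds; "joint_torque": joint torques, N m; "tcp_pos": TCP position; "orientation": TCP orientation; "contact_force": force on the tool from outside, world axes, zero at the start; "torque": the same for the moment, N m; "width": finger opening in m; "grip_force": force on a finger pad.
Only numpy, scipy, OpenCV 4.12 (cv2) and the standard library are available. Lean on these libraries where they do the work, as an engineer would, in place of code of your own. Each camera call takes 0.05 s, during which the arm holds its last target. There are 200 camera calls.

## Working session

There is one attempt and no reset: what is moved stays moved. The work goes in short steps, Python scripts to look and compute and a tool call to move; the robot and the scene stay as the last step left them, time stands still between calls to the robot, and variables do not carry over. Pictures are saved under pics/ and viewed, at most 10 in all, crops included, and the job is handed in when it is done.

Besides the shell and the picture viewer there is one more tool, called after "Request:" as name([rows], argument=value, ...), one row to a line, values as JSON. drive_tool: Moves the arm, as the interface text tells. Its arguments: {"type":"object","properties":{"series":{"type":"array","items":{"type":"array","items":{"type":"array","items":{"type":"number"}}}}},"required":["series"]}

```bash
mkdir -p pics; ls
cat > h.py <<'E'
import numpy as np, cv2
from plant import status, cams, hand_in
def snap(n,f):
    o=status.get_obs(); c=cams.calibration(n); im=cams.read_camera(n)
    cv2.imwrite('pics/'+f+'.png',im[:,:,::-1]); np.savez('pics/'+f+'.npz',mtx=c['mtx'],view=c['view']); return im
def ray(f,u,v):
    d=np.load('pics/'+f+'.npz'); K,V=d['mtx'],d['view']
    p=np.linalg.inv(K)@[u,v,1]; R=V[:3,:3]; o=-R.T@V[:3,3]
    return o,R.T@(p*[1,-1,-1])
def atz(f,u,v,z):
    o,r=ray(f,u,v); return o+r*(z-o[2])/r[2]
def proj(f,P):
    d=np.load('pics/'+f+'.npz'); K,V=d['mtx'],d['view']
    c=V[:3,:3]@P+V[:3,3]; q=K@(c*[1,-1,-1]); return q[:2]/q[2]
E
python3 - <<'E'
from h import *
a=snap('top','top1');b=snap('side','side1');c=snap('wrist','w1')
print(status.get_obs()); 
for n in('top','side','wrist'): print(cams.calibration(n))
E
```

```text
pics
{'t': 0.15, 'joints': array([-1.38154449,  0.41786025, -0.01030186,  1.61405292,  0.00469733,
        1.11070996, -0.05301733]), 'dq': array([-0.00050513, -0.00111835,  0.00065214, -0.00404482,  0.00074062,
        0.00213004,  0.00162367]), 'joint_torque': array([ 8.98775488e-05, -8.64756775e+01,  6.78822678e-01, -4.35070539e+01,
        1.91130565e-02,  5.70639531e-03, -8.04120350e-05]), 'tcp_pos': array([0.14288789, 0.60816835, 0.24178222]), 'orientation': array([-3.61674728e-01, -3.12066723e+00,  1.58042660e-03]), 'contact_force': array([-0.48854051,  0.10810236, -0.44297202]), 'torque': array([-0.04981108, -0.00115336,  0.00206289]), 'grip_force': 0.0, 'width': 0.08579104128405733}
{'mtx': array([[458.07207198,   0.        , 320.71660841],
       [  0.        , 458.07207198, 200.02532179],
       [  0.        ,   0.        ,   1.        ]]), 'view': array([[ 1.65042377e-02, -9.99858419e-01,  3.27915457e-03,
        -1.95773162e-02],
       [ 9.84751094e-01,  1.68227464e-02,  1.73153914e-01,
        -5.72994219e-01],
       [-1.73184563e-01,  3.71377690e-04,  9.84889318e-01,
[... 247 characters left out ...]
 0.        ,   1.        ]]), 'view': array([[ 0.98838913, -0.15175249,  0.0076235 , -0.54165693],
       [ 0.06375525,  0.45974587,  0.885759  , -0.12058268],
       [-0.137921  , -0.87498852,  0.46408284, -0.99632198],
       [ 0.        ,  0.        ,  0.        ,  1.        ]])}
{'mtx': array([[308.77313744,   0.        , 323.7167924 ],
       [  0.        , 308.77313744, 203.13685153],
       [  0.        ,   0.        ,   1.        ]]), 'view': array([[ 0.22866148,  0.97350529, -0.00117566, -0.62333526],
       [-0.9277113 ,  0.21753881, -0.30336218,  0.03933567],
       [-0.29506893,  0.07045792,  0.9528746 , -0.3793785 ],
       [ 0.        ,  0.        ,  0.        ,  1.        ]])}
```

View pics/top1.png

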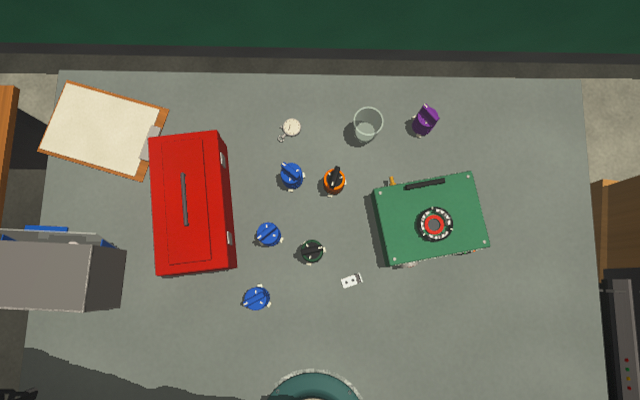

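View pics/side1.png

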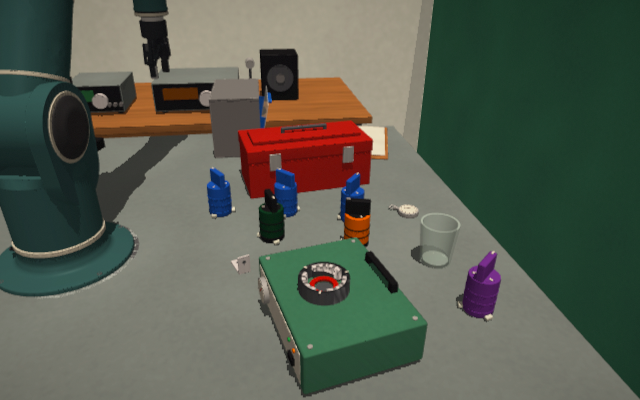

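Top view: orange canister's bar at about (335,180), collar at (435,224), spent canister at (312,251), tumbler at (367,125). Enlarging the two of interest.

Run:
```python
from h import *
print('bar',atz('top1',336,171,.114),atz('top1',334,183,.08))
print('port',atz('top1',435,224,.109)); print('blue',atz('top1',291,171,.114))
im=cv2.imread('pics/top1.png')
a=cv2.resize(im[155:205,310:360],(400,400),interpolation=cv2.INTER_CUBIC);b=cv2.resize(im[199:249,410:460],(400,400),interpolation=cv2.INTER_CUBIC)
cv2.imwrite('pics/c1.png',np.hstack([a,b]))
```

```text
bar [ 0.63640725 -0.04696506  0.114     ] [ 0.61292926 -0.0433101   0.08      ]
port [ 0.50767459 -0.29265295  0.109     ]
blue [0.63445918 0.06564092 0.114     ]
```

View pics/c1.png

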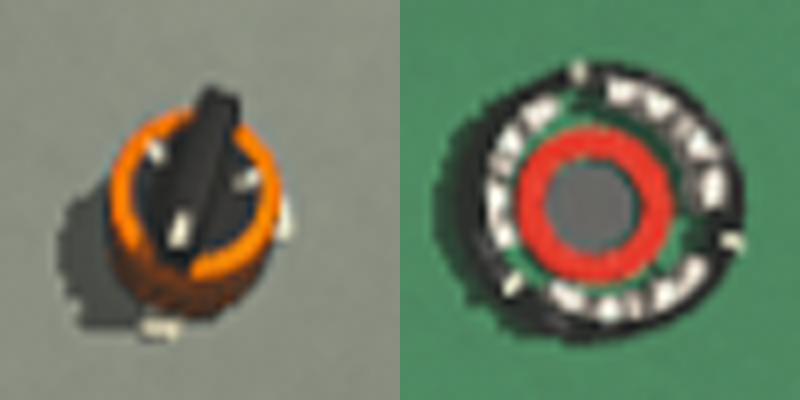

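Orange canister at about (0.62,-0.045), bar along ~165° (the tool is already aligned). Port about (0.508,-0.293), with notches at ~12° mod 120. Heading above the canister.

Request:
drive_tool([
  [[1, -200, -175, -60, 0, 0, 0], [1, -200, -175, -60, 0, 0, 0], [1, -200, -175, -60, 0, 0, 0], [1, -200, -175, -60, 0, 0, 0], [1, -200, -175, -60, 0, 0, 0], [1, -200, -175, -60, 0, 0, 0], [1, -200, -175, -60, 0, 0, 0], [1, -200, -175, -60, 0, 0, 0]],
])

```text
t: 0.82
tcp_pos: [0.301, 0.3886, 0.3037]
orientation: [0.371, 3.118, 0.002]
contact_force: [1.1, -0.5, -0.4]
width: 0.0851
grip_force: 0.0
```

Request:
drive_tool([
  [[1, -200, -175, 0, 0, 0, 0], [1, -200, -175, 0, 0, 0, 0], [1, -200, -175, 0, 0, 0, 0], [1, -200, -175, 0, 0, 0, 0], [1, -200, -175, 0, 0, 0, 0], [1, -200, -175, 0, 0, 0, 0], [1, -200, -175, 0, 0, 0, 0], [1, -200, -175, 0, 0, 0, 0]],
])

```text
t: 1.48
tcp_pos: [0.4541, 0.1727, 0.3022]
orientation: [0.37, 3.119, -0.001]
contact_force: [-0.3, 0.2, -1.4]
width: 0.0856
grip_force: 0.0
```

Request:
drive_tool([
  [[1, -205, -175, 0, 0, 0, 0], [1, -205, -175, 0, 0, 0, 0], [1, -205, -175, 0, 0, 0, 0], [1, -205, -175, 0, 0, 0, 0], [1, -205, -175, 0, 0, 0, 0], [1, -205, -175, 0, 0, 0, 0], [1, -205, -175, 30, 0, 0, 0], [1, -205, -175, 30, 0, 0, 0]],
])

```text
t: 2.15
tcp_pos: [0.6118, -0.0445, 0.2676]
orientation: [-0.368, -3.115, 0.004]
contact_force: [-0.5, -0.4, -1.8]
width: 0.0851
grip_force: 0.0
```

Run:
```python
from h import *
im=snap('wrist','w2');b=snap('top','top2')
o=status.get_obs();print(o['joints'],o['tcp_pos'])
print(proj('w2',np.array([.62,-.045,.114])), proj('w2',np.array([.508,-.293,.109])))
```

```text
[-0.36093857  0.40493985  0.50149756  1.62508544 -0.20674017  1.16741453
  1.5279862 ] [ 0.61154099 -0.04072613  0.27099442]
[326.87784994 199.05375092] [ 40.03709889 144.51365479]
```

View pics/w2.png

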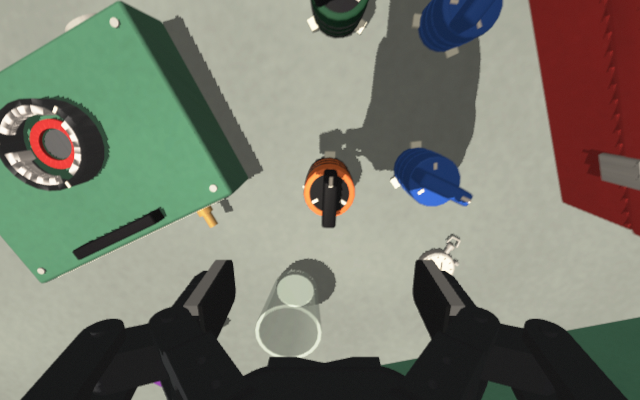

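Orange bar runs from about (330,172) to (329,227), centre ~ (329,199). Enlarging canister and collar.

Run:
```python
from h import *
im=cv2.imread('pics/w2.png')
a=cv2.resize(im[150:240,290:370],(480,540),interpolation=cv2.INTER_CUBIC)
b=cv2.resize(cv2.imread('pics/top2.png')[199:249,410:460],(300,300),interpolation=cv2.INTER_CUBIC)
b=np.vstack([b,np.zeros((240,300,3),np.uint8)])
cv2.imwrite('pics/c2.png',np.hstack([a,b]))
```

```text
(no output)
```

View pics/c2.png

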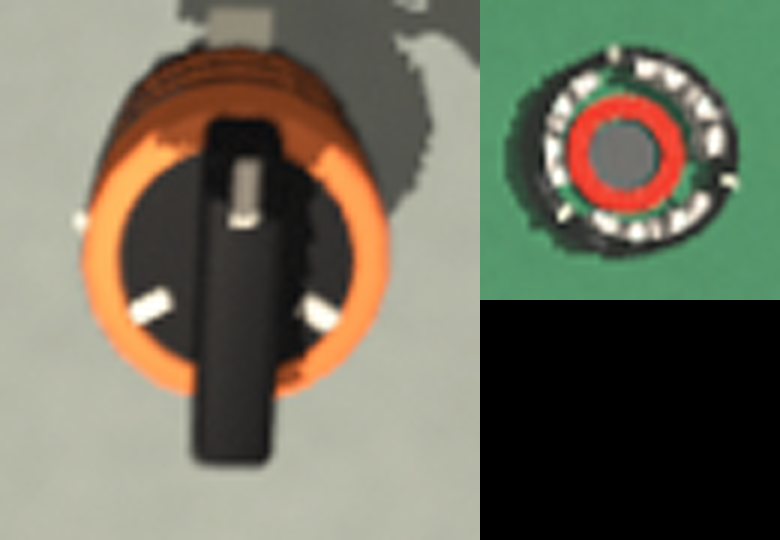

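Run:
```python
from h import *
g=lambda u,v,z:atz('w2',290+u/6-.4,150+v/6-.4,z)
A=g(231,462,.114);B=g(243,150,.114);print(A,B,np.linalg.norm(A-B),np.degrees(np.arctan2(*(B-A)[1::-1])))
print('stripe',g(245,220,.114),g(247,160,.114))
l,r=g(150,305,.08),g(321,313,.08); print('lidmarks',l,r,np.degrees(np.arctan2(*(l-r)[1::-1])),'lug',g(240,12,.009),'lid',g(121,250,.08),g(355,250,.08))
from scipy.spatial.transform import Rotation as R
print(R.from_rotvec(status.get_obs()['orientation']).as_matrix().round(4))
h=lambda u,v:atz('top2',410+u/6-.4,199+v/6-.4,.109)
T=[h(134,53),h(251,181),h(85,213)];c=np.mean(T,0);print('port',c)
for t in T: print(t,np.linalg.norm(t-c),np.degrees(np.arctan2(*(t-c)[1::-1])))
```

```text
[ 0.64798674 -0.05036014  0.114     ] [ 0.59736782 -0.03655024  0.114     ] 0.052468924460591336 164.73988365559302
stripe [ 0.60843931 -0.03880091  0.114     ] [ 0.59906888 -0.03630205  0.114     ]
lidmarks [ 0.62839139 -0.06037437  0.08      ] [ 0.63698344 -0.03078309  0.08      ] -106.19104354718299 lug [ 0.59091568 -0.03394509  0.009     ] lid [ 0.6172517 -0.0629316  0.08     ] [ 0.6269116  -0.02237468  0.08      ]
[[-9.734e-01  2.292e-01 -2.600e-03]
 [ 2.292e-01  9.734e-01 -3.000e-04]
 [ 2.500e-03 -9.000e-04 -1.000e+00]]
port [ 0.5092367  -0.29444566  0.109     ]
[ 0.54892442 -0.28614413  0.109     ] 0.04054664807522675 11.814288693914042
[ 0.4965481  -0.33281372  0.109     ] 0.040411737887182164 -108.29943293749876
[ 0.48223758 -0.26437912  0.109     ] 0.04040976239487361 131.92318067768824
```

Request:
drive_tool([
  [[1, -11.5, -0.5, 40, 0, 0, 2], [1, -11.5, -0.5, 80, 0, 0, 2], [1, -11.5, -0.5, 120, 0, 0, 2], [1, -11.5, -0.5, 140, 0, 0, 2], [1, -11.5, -0.5, 155, 0, 0, 2], [1, -11.5, -0.5, 165, 0, 0, 2], [1, -11.5, -0.5, 175, 0, 0, 2], [1, -11.5, -0.5, 175, 0, 0, 2]],
])

```text
t: 2.92
tcp_pos: [0.6226, -0.0431, 0.0965]
orientation: [-0.414, -3.113, -0.0]
contact_force: [-0.2, -0.5, -0.4]
width: 0.0851
grip_force: 0.0
```

Request:
drive_tool([
  [[0, 0, 0, 0, 0, 0, 0], [0, 0, 0, 0, 0, 0, 0], [0, 0, 0, 0, 0, 0, 0], [0, 0, 0, 0, 0, 0, 0], [0, 0, 0, 0, 0, 0, 0], [0, 0, 0, 0, 0, 0, 0], [0, 0, 0, 0, 0, 0, 0], [0, 0, 0, 0, 0, 0, 0]],
])

```text
t: 3.58
tcp_pos: [0.6232, -0.0441, 0.0977]
orientation: [0.416, 3.113, 0.0]
contact_force: [0.6, 1.5, 5.7]
width: 0.0133
grip_force: 59.4
```

Request:
drive_tool([
  [[0, 0, 0, -30, 0, 0, 0], [0, 0, 0, -60, 0, 0, 0], [0, 0, 0, -95, 0, 0, 0], [0, 0, 0, -130, 0, 0, 0], [0, 0, -35, -150, 0, 0, 0], [0, 0, -70, -150, 0, 0, 0], [0, 15, -110, -150, 0, 0, 0], [0, 20, -130, -150, 0, 0, 0]],
])

```text
t: 4.25
tcp_pos: [0.5665, -0.1686, 0.2474]
orientation: [-0.422, -3.112, 0.002]
contact_force: [0.4, -0.7, -4.0]
width: 0.013
grip_force: 59.6
```

Run:
```python
from h import *
import time
im=snap('top','top3');im=snap('wrist','w3')
o=status.get_obs();print(o)
print(proj('w3',np.array([.509,-.294,.109])))
```

```text
{'t': 4.35, 'joints': array([-0.18645498,  0.39183996,  0.54798527,  1.70959619, -0.22323482,
        1.10357486,  1.72786004]), 'dq': array([-0.04647293,  0.02143392, -0.05556305, -0.03471559, -0.01815555,
        0.00400654, -0.04528517]), 'joint_torque': array([ 2.01491766e+00, -7.75488210e+01,  1.17872411e+01, -4.22597659e+01,
        2.75872098e-01, -7.12960283e-02,  1.20350182e+00]), 'tcp_pos': array([ 0.56681392, -0.1688685 ,  0.2474413 ]), 'orientation': array([-4.25938151e-01, -3.11186372e+00,  1.89580579e-03]), 'contact_force': array([ 0.44823037,  0.53323474, -2.33497499]), 'torque': array([ 0.05297346, -0.00964202,  0.00384561]), 'grip_force': 59.635167717933655, 'width': 0.01282184140807482}
[175.6593152  171.82634677]
```

View pics/w3.png

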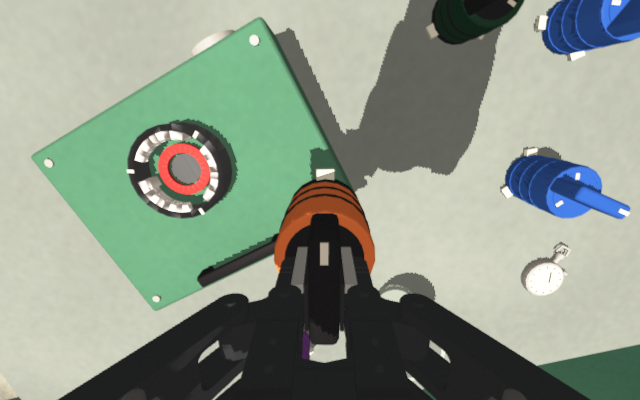

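Collar ticks at about (196,134), (130,171), (201,211); canister held upright, its +x lug at (325,175). Enlarging both.

Run:
```python
from h import *
im=cv2.imread('pics/w3.png')
f=lambda a:cv2.resize(a,None,fx=4,fy=4,interpolation=cv2.INTER_CUBIC)
a=f(im[115:225,120:240]); b=f(im[160:270,265:345])
cv2.imwrite('pics/c3.png',np.hstack([a,b])); print(a.shape,b.shape)
```

```text
(440, 480, 3) (440, 320, 3)
```

View pics/c3.png

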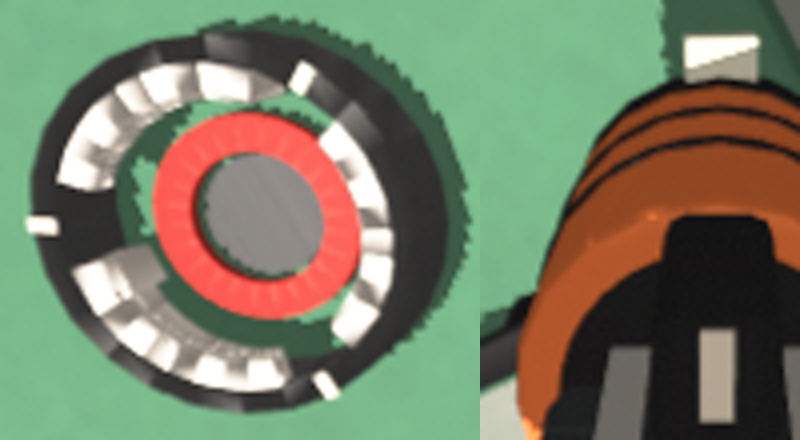

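```bash
cat > m.py <<'E'
from h import *
from scipy.spatial.transform import Rotation as R
def port(f,pts):
    T=np.array([atz(f,*p,.109) for p in pts]); c=T.mean(0)
    print(f,'port',c.round(4),[ (round(float(np.linalg.norm(t-c)),4),round(float(np.degrees(np.arctan2(*(t-c)[1::-1])))%120,1)) for t in T])
E
python3 - <<'E'
from m import *
s=lambda u,v:(120+u/4-.4,115+v/4-.4)
port('w3',[s(302,78),s(42,225),s(327,385)])
o=status.get_obs();M=R.from_rotvec(o['orientation']).as_matrix();print(M.round(3),o['tcp_pos'])
u=o['tcp_pos'][2]-.0977+.0
print('underside',u)
L=atz('w3',265+242/4-.4,160+37/4-.4,u+.009);S=atz('w3',265+237/4-.4,160+330/4-.4,u+.114)
for n,p in(('lug tip',L),('stripe end',S)): print(n,(M.T@(p-o['tcp_pos'])*1000).round(1))
E
```

```text
w3 port [ 0.5099 -0.2944  0.109 ] [(0.0401, 11.8), (0.0402, 11.7), (0.0402, 11.9)]
[[-0.963  0.269 -0.001]
 [ 0.269  0.963 -0.001]
 [ 0.001 -0.001 -1.   ]] [ 0.56681392 -0.1688685   0.2474413 ]
underside 0.1497413048979812
lug tip [34.5 -3.3 88.7]
stripe end [ 25.4  -4.1 -16.3]
```

Run:
```python
from m import *
o=status.get_obs();M=R.from_rotvec(o['orientation']).as_matrix();t=o['tcp_pos'];print(t)
snap('wrist','w4');snap('top','top4');print(status.get_obs()['tcp_pos'])
V=np.load('pics/w4.npz')['view']
C=-V[:3,:3].T@V[:3,3];print('cam in tool',(M.T@(C-t)*1000).round(1));print((V[:3,:3]@M).round(4))
for q in([0,0,0],[25.4,0,-16.3],[34.5,0,88.7]): print(proj('w4',t+M@np.array(q)/1000).round(1))
a,b=cv2.imread('pics/w3.png').astype(int),cv2.imread('pics/w4.png').astype(int);print(abs(a-b)[160:270,265:345].mean(),abs(a-b)[115:225,120:240].mean())
```

```text
[ 0.56681392 -0.1688685   0.2474413 ]
[ 0.56908534 -0.16460581  0.24710257]
cam in tool [  77.6   -1.1 -130.9]
[[ 1.000e-04  1.000e+00  3.000e-04]
 [ 9.529e-01 -2.000e-04  3.033e-01]
 [ 3.033e-01  2.000e-04 -9.529e-01]]
[326.  274.4]
[326.5 240.1]
[325.3 167.7]
2.6778030303030302 22.94090909090909
```

Request:
drive_tool([
  [[0, 0, 0, 0, 0, 0, 0], [0, 0, 0, 0, 0, 0, 0], [0, 0, 0, 0, 0, 0, 0], [0, 0, 0, 0, 0, 0, 0], [0, 0, 0, 0, 0, 0, 0], [0, 0, 0, 0, 0, 0, 0], [0, 0, 0, 0, 0, 0, 0], [0, 0, 0, 0, 0, 0, 0]],
])

```text
t: 5.12
tcp_pos: [0.5695, -0.1643, 0.2474]
orientation: [0.416, 3.114, -0.0]
contact_force: [-0.2, 0.4, -2.7]
width: 0.013
grip_force: 59.6
```

Run:
```python
from m import *
o=status.get_obs();M=R.from_rotvec(o['orientation']).as_matrix();t=o['tcp_pos'];print(t,o['orientation'])
snap('wrist','w5')
print(o['contact_force'],'yaw',np.degrees(np.arctan2(M[1,0],M[0,0])))
im=cv2.imread('pics/w5.png').astype(np.uint8)
p=proj('w5',np.array([.51,-.2944,.109]));print(p)
# white blobs near predicted ticks
for k in range(3):
    a=np.radians(11.8+120*k);q=proj('w5',np.array([.51+.04*np.cos(a),-.2944+.04*np.sin(a),.109]))
    x,y=int(q[0]),int(q[1]);w=im[y-7:y+8,x-7:x+8];m=(w.min(2)>190)
    n,lab,st,ce=cv2.connectedComponentsWithStats(m.astype(np.uint8))
    print(q.round(1),[(st[i,4],(ce[i]+[x-7,y-7]).round(1).tolist()) for i in range(1,n)])
m=(im[150:200,290:360].min(2)>170).astype(np.uint8)
n,lab,st,ce=cv2.connectedComponentsWithStats(m);print([(st[i].tolist(),(ce[i]+[290,150]).round(1).tolist()) for i in range(1,n)])
for q in([34.5,0,88.7],[35,0,89]): print(proj('w5',t+M@np.array(q)/1000).round(1))
```

```text
[ 0.56950261 -0.16433643  0.24735338] [ 4.16028692e-01  3.11384034e+00 -1.52592644e-04]
[-0.19044814  0.39656832 -2.66809825] yaw 164.77998112969482
[165.481647   169.34437285]
[191.3 207.6] [(np.int32(24), [191.0, 207.8])]
[184.9 130.5] [(np.int32(30), [184.4, 130.2])]
[119.9 167. ] [(np.int32(27), [118.7, 166.6])]
[([26, 19, 18, 10, 92], [322.2, 171.7]), ([61, 34, 9, 16, 70], [356.7, 190.3])]
[325.3 167.7]
[325.3 167. ]
```

Run:
```python
from m import *
port('w5',[(191,207.8),(184.4,130.2),(118.7,166.6)])
o=status.get_obs();M=R.from_rotvec(o['orientation']).as_matrix();t=o['tcp_pos']
for dz in(88.7,91):
  for v in(168.5,169.2): 
    p=atz('w5',325,v,t[2]-dz/1000);print(dz,v,(M.T@(p-t)*1000).round(1))
im=cv2.imread('pics/w5.png')
print(im[160:182,325].sum(1)//3)   # lug column
print(im[225:275,324].sum(1)//3)  # stripe column
P=t+M@np.array([27,0,-16.3])/1000; print('bar end top',proj('w5',P), proj('w5',t+M@np.array([28,0,-16.3])/1000))
print(im[205:225,324].sum(1)//3)
```

```text
w5 port [ 0.5097 -0.2949  0.109 ] [(0.0404, 11.9), (0.0402, 11.7), (0.0404, 11.5)]
88.7 168.5 [34.  -0.2 88.7]
88.7 169.2 [33.5 -0.2 88.7]
91 168.5 [33.5 -0.2 91. ]
91 169.2 [33.  -0.2 91. ]
[ 71  70  71  73  72  74  72  83 111 223 253 253 247 157 157 157 157 157
 137  72  23  49]
[ 20  20  20  19  22  21  22  19  19  20  21  22  20  20  21  23  35  98
 151 164 163 164 164 164 164 164 163 164 164 164 164 164 164 163 163 163
 163 163 164 151 104  25  22  22  24  24  24  23  24  24]
bar end top [326.47613465 236.6503157 ] [326.48313032 234.36348373]
[ 83  83  84  85  86  92 105 106  72  20  21  20  18  18  19  21  21  19
  19  20]
```

Request:
drive_tool([
  [[0, 4, -25, 0, 0, 0, 6], [0, 8, -55, 0, 0, 0, 12], [0, 14, -85, 0, 0, 0, 18], [0, 19, -115, 0, 0, 0, 24], [0, 23.5, -141.5, 0, 0, 0, 30], [0, 23.5, -141.5, 0, 0, 0, 33], [0, 23.5, -141.5, 0, 0, 0, 33], [0, 23.5, -141.5, 0, 0, 0, 33]],
])

```text
t: 5.83
tcp_pos: [0.5099, -0.2943, 0.2472]
orientation: [-1.28, -2.869, -0.0]
contact_force: [1.0, 0.4, -3.3]
width: 0.0131
grip_force: 59.7
```

Request:
drive_tool([
  [[0, 0, 0, 0, 0, 0, 0], [0, 0, 0, 0, 0, 0, 0], [0, 0, 0, 0, 0, 0, 0], [0, 0, 0, 0, 0, 0, 0], [0, 0, 0, 10, 0, 0, 0], [0, 0, 0, 20, 0, 0, 0], [0, 0, 0, 20, 0, 0, 0], [0, 0, 0, 20, 0, 0, 0]],
])

```text
t: 6.5
tcp_pos: [0.5092, -0.2945, 0.2263]
orientation: [-1.283, -2.866, 0.0]
contact_force: [-1.0, -0.1, -3.3]
width: 0.0131
grip_force: 59.6
```

Run:
```python
from m import *
snap('wrist','w6');snap('top','top6')
o=status.get_obs();M=R.from_rotvec(o['orientation']).as_matrix();t=o['tcp_pos'];print(t,M.round(4).tolist(),o['contact_force'],o['torque'],o['joints'])
print('yaw',np.degrees(np.arctan2(M[1,0],M[0,0])))
a=cv2.imread('pics/w6.png')[120:270,230:420]
b=cv2.imread('pics/top6.png')[190:260,400:470]
cv2.imwrite('pics/c6.png',np.hstack([cv2.resize(a,(532,420),interpolation=cv2.INTER_CUBIC),cv2.resize(b,(260,420))[:, :] ]))
```

```text
[ 0.50964922 -0.2948596   0.22733678] [[-0.6661, 0.7458, -0.0001], [0.7458, 0.6661, -0.0002], [-0.0001, -0.0003, -1.0]] [-0.3543673   0.10817178 -3.41220351] [-0.01235061 -0.02138952  0.02303121] [-0.05713168  0.43950943  0.69490353  1.741041   -0.31456165  1.07528666
  1.47168371]
yaw 131.77035881444195
```

View pics/c6.png

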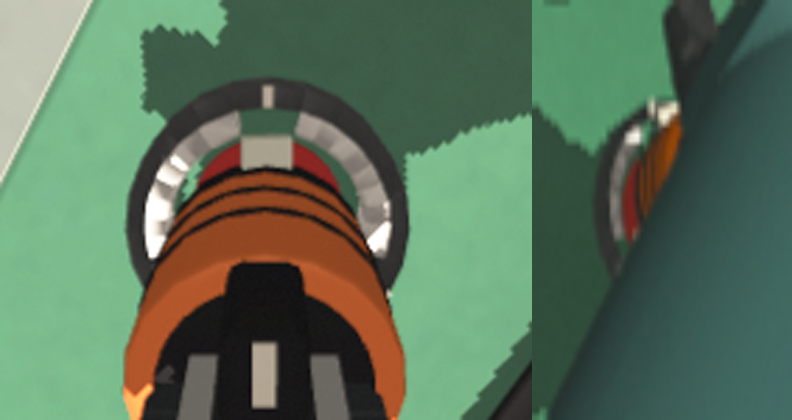

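Lug, stripe and tick line up (all at column ~266 of the crop). Lowering stepwise.

Request:
drive_tool([
  [[0, 0, 0, 6, 0, 0, 0], [0, 0, 0, 12, 0, 0, 0], [0, 0, 0, 17, 0, 0, 0], [0, 0, 0, 19, 0, 0, 0], [0, 0, 0, 21, 0, 0, 0], [0, 0, 0, 23, 0, 0, 0], [0, 0, 0, 25, 0, 0, 0], [0, 0, 0, 25, 0, 0, 0]],
])

```text
t: 7.27
tcp_pos: [0.5095, -0.2947, 0.202]
orientation: [-1.283, -2.867, 0.0]
contact_force: [0.8, 0.2, -3.3]
width: 0.0128
grip_force: 59.8
```

Request:
drive_tool([
  [[0, 0, 0, 2, 0, 0, 0], [0, 0, 0, 4, 0, 0, 0], [0, 0, 0, 6, 0, 0, 0], [0, 0, 0, 8, 0, 0, 0], [0, 0, 0, 9, 0, 0, 0], [0, 0, 0, 10, 0, 0, 0], [0, 0, 0, 10, 0, 0, 0], [0, 0, 0, 10, 0, 0, 0]],
])

```text
t: 7.93
tcp_pos: [0.5096, -0.2945, 0.1921]
orientation: [-1.283, -2.867, -0.0]
contact_force: [-1.2, 3.9, -5.9]
width: 0.0128
grip_force: 59.5
```

Request:
drive_tool([
  [[0, 0, 0, 0.3, 0, 0, 0], [0, 0, 0, 0.6, 0, 0, 0], [0, 0, 0, 0.9, 0, 0, 0], [0, 0, 0, 1.2, 0, 0, 0], [0, 0, 0, 1.4, 0, 0, 0], [0, 0, 0, 1.4, 0, 0, 0], [0, 0, 0, 1.4, 0, 0, 0], [0, 0, 0, 1.4, 0, 0, 0]],
])

```text
t: 8.6
tcp_pos: [0.5097, -0.2946, 0.191]
orientation: [-1.283, -2.868, -0.0]
contact_force: [-2.2, 4.5, -1.2]
width: 0.0129
grip_force: 60.1
```

Request:
drive_tool([
  [[0, 0.4, 0.1, 0, 0, 0, 0], [0, 0.8, 0.2, 0, 0, 0, 0], [0, 0.8, 0.2, 0.2, 0, 0, 0], [0, 0.8, 0.2, 0.4, 0, 0, 0], [0, 0.8, 0.2, 0.6, 0, 0, 0], [0, 0.8, 0.2, 0.6, 0, 0, 0], [0, 0.8, 0.2, 0.6, 0, 0, 0], [0, 0.8, 0.2, 0.6, 0, 0, 0]],
])

```text
t: 9.27
tcp_pos: [0.5093, -0.2941, 0.1904]
orientation: [1.283, 2.867, -0.0]
contact_force: [0.5, 1.7, -2.5]
width: 0.0132
grip_force: 59.9
```

Request:
drive_tool([
  [[0, 0.2, 0, 0.2, 0, 0, 0], [0, 0.2, 0, 0.4, 0, 0, 0], [0, 0.2, 0, 0.5, 0, 0, 0], [0, 0.2, 0, 0.6, 0, 0, 0], [0, 0.2, 0, 0.6, 0, 0, 0], [0, 0.2, 0, 0.6, 0, 0, 0], [0, 0.2, 0, 0.6, 0, 0, 0], [0, 0.2, 0, 0.6, 0, 0, 0]],
])

```text
t: 9.93
tcp_pos: [0.5092, -0.294, 0.1899]
orientation: [1.283, 2.867, -0.0]
contact_force: [0.3, 1.6, 2.0]
width: 0.013
grip_force: 60.6
```

Request:
drive_tool([
  [[0, 0, 0, 0.2, 0, 0, 0], [0, 0, 0, 0.4, 0, 0, 0], [0, 0, 0, 0.5, 0, 0, 0], [0, 0, 0, 0.6, 0, 0, 0], [0, 0, 0, 0.6, 0, 0, 0], [0, 0, 0, 0.6, 0, 0, 0], [0, 0, 0, 0.6, 0, 0, 0], [0, 0, 0, 0.6, 0, 0, 0]],
])

```text
t: 10.6
tcp_pos: [0.5093, -0.294, 0.1896]
orientation: [1.283, 2.867, 0.0]
contact_force: [-1.4, 1.0, 7.1]
width: 0.0127
grip_force: 61.5
```

Seal touched at TCP z ≈ 0.190. Ease off the push and begin twisting.

Request:
drive_tool([
  [[0, 0, 0, -0.3, 0, 0, 0], [0, 0, 0, -0.6, 0, 0, 0], [0, 0, 0, -0.6, 0, 0, 2], [0, 0, 0, -0.6, 0, 0, 4], [0, 0, 0, -0.6, 0, 0, 6], [0, 0, 0, -0.6, 0, 0, 8], [0, 0, 0, -0.6, 0, 0, 8], [0, 0, 0, -0.6, 0, 0, 8]],
])

```text
t: 11.27
tcp_pos: [0.5094, -0.2938, 0.1898]
orientation: [1.478, 2.772, -0.0]
contact_force: [1.7, 1.2, 3.8]
width: 0.0133
grip_force: 60.8
```

```bash
cat > s.py <<'E'
from m import *
o=status.get_obs();M=R.from_rotvec(o['orientation']).as_matrix()
print('t',o['t'],'yaw',np.degrees(np.arctan2(M[1,0],M[0,0])).round(2),'turned',(131.77-np.degrees(np.arctan2(M[1,0],M[0,0]))).round(2),'tcp',(o['tcp_pos']*1e3).round(2),'F',o['contact_force'].round(1),'T',o['torque'].round(3),'j7t',o['joint_torque'][6].round(3),'j7',o['joints'][6].round(3))
E
python3 s.py
```

```text
t 11.2667 yaw 123.85 turned 7.92 tcp [ 509.36 -293.79  189.82] F [1.7 1.2 3.8] T [ 0.337 -0.321 -0.037] j7t -0.412 j7 1.376
```

Request:
drive_tool([
  [[0, 0, 0, 0, 0, 0, 1], [0, 0, 0, 0, 0, 0, 2], [0, 0, 0, 0, 0, 0, 3], [0, 0, 0, 0, 0, 0, 4], [0, 0, 0, 0, 0, 0, 4], [0, 0, 0, 0, 0, 0, 4], [0, 0, 0, 0, 0, 0, 4], [0, 0, 0, 0, 0, 0, 4]],
])

```text
t: 11.93
tcp_pos: [0.5092, -0.2938, 0.1898]
orientation: [1.576, 2.718, 0.0]
contact_force: [1.7, 1.3, 4.8]
width: 0.013
grip_force: 60.9
```

```bash
python3 s.py
```

```text
t 11.9333 yaw 119.79 turned 11.98 tcp [ 509.2  -293.81  189.8 ] F [1.7 1.3 4.8] T [ 0.607 -0.547 -0.   ] j7t -0.011 j7 1.314
```

Request:
drive_tool([
  [[0, 0, 0, 0, 0, 0, 1], [0, 0, 0, 0, 0, 0, 2], [0, 0, 0, 0, 0, 0, 3], [0, 0, 0, 0, 0, 0, 4], [0, 0, 0, 0, 0, 0, 4], [0, 0, 0, 0, 0, 0, 4], [0, 0, 0, 0, 0, 0, 4], [0, 0, 0, 0, 0, 0, 4]],
])

```text
t: 12.6
tcp_pos: [0.5091, -0.2938, 0.1897]
orientation: [1.67, 2.661, -0.0]
contact_force: [1.8, 2.7, 4.8]
width: 0.0131
grip_force: 61.0
```

```bash
python3 s.py
```

```text
t 12.6 yaw 115.79 turned 15.98 tcp [ 509.13 -293.83  189.73] F [1.8 2.7 4.8] T [ 0.719 -0.565 -0.005] j7t -0.008 j7 1.253
```

Request:
drive_tool([
  [[0, 0, 0, 0, 0, 0, 1], [0, 0, 0, 0, 0, 0, 2], [0, 0, 0, 0, 0, 0, 3], [0, 0, 0, 0, 0, 0, 4], [0, 0, 0, 0, 0, 0, 4], [0, 0, 0, 0, 0, 0, 4], [0, 0, 0, 0, 0, 0, 4], [0, 0, 0, 0, 0, 0, 4]],
])

```text
t: 13.27
tcp_pos: [0.5091, -0.2938, 0.1896]
orientation: [-1.761, -2.601, 0.0]
contact_force: [3.7, 2.8, -3.0]
width: 0.0129
grip_force: 60.1
```

```bash
python3 s.py
```

```text
t 13.2667 yaw 111.79 turned 19.98 tcp [ 509.06 -293.77  189.59] F [ 3.7  2.8 -3. ] T [ 0.605 -0.753  0.036] j7t -0.033 j7 1.192
```

Ramps are biting (down-force flipped, ~18°). Go on 3° while following down 0.3 mm.

Request:
drive_tool([
  [[0, 0, 0, 0.05, 0, 0, 0.5], [0, 0, 0, 0.1, 0, 0, 1], [0, 0, 0, 0.15, 0, 0, 1.5], [0, 0, 0, 0.2, 0, 0, 2], [0, 0, 0, 0.25, 0, 0, 2.5], [0, 0, 0, 0.3, 0, 0, 3], [0, 0, 0, 0.3, 0, 0, 3], [0, 0, 0, 0.3, 0, 0, 3]],
])

```text
t: 13.93
tcp_pos: [0.5091, -0.2937, 0.1894]
orientation: [-1.83, -2.553, -0.0]
contact_force: [3.4, 4.3, -1.0]
width: 0.0127
grip_force: 60.1
```

```bash
python3 s.py
```

```text
t 13.9333 yaw 108.75 turned 23.02 tcp [ 509.11 -293.68  189.38] F [ 3.4  4.3 -1. ] T [ 1.103 -0.424  0.19 ] j7t -0.252 j7 1.146
```

Held torque 0.19 N m, compression ~0.53 mm: ramp load about 13–19 N. Letting go.

Request:
drive_tool([
  [[0.5, 0, 0, 0, 0, 0, 0], [0.5, 0, 0, 0, 0, 0, 0], [0.5, 0, 0, 0, 0, 0, 0], [0.5, 0, 0, 0, 0, 0, 0], [0.5, 0, 0, 0, 0, 0, 0], [0.5, 0, 0, 0, 0, 0, 0], [0.5, 0, 0, 0, 0, 0, 0], [0.5, 0, 0, 0, 0, 0, 0]],
])

```text
t: 14.6
tcp_pos: [0.5091, -0.2939, 0.1895]
orientation: [1.829, 2.554, -0.0]
contact_force: [0.4, 0.2, -0.0]
width: 0.0428
grip_force: 0.0
```

Request:
drive_tool([
  [[0.5, 0, 0, -10, 0, 0, 0], [0.5, 0, 0, -25, 0, 0, 0], [0.5, 0, 0, -50, 0, 0, 0], [0.5, 0, 0, -80, 0, 0, 0], [0.5, 0, 0, -100, 0, 0, 0], [0.5, 0, 0, -100, 0, 0, 0], [0.5, 0, 0, -100, 0, 0, 0], [0.5, 0, 0, -100, 0, 0, 0]],
])

```text
t: 15.27
tcp_pos: [0.509, -0.2936, 0.2894]
orientation: [-1.829, -2.554, -0.0]
contact_force: [-0.2, 1.0, -1.1]
width: 0.0426
grip_force: 0.0
```

Run:
```python
import s
from m import *
a=snap('wrist','w7')
cv2.imwrite('pics/c7.png',cv2.resize(cv2.imread('pics/w7.png')[100:300,220:440],(660,600),interpolation=cv2.INTER_CUBIC))
```

```text
t 15.2667 yaw 108.78 turned 22.99 tcp [ 509.   -293.65  289.35] F [-0.2  1.  -1.1] T [ 0.051  0.024 -0.019] j7t -0.033 j7 1.075
```

View pics/c7.png

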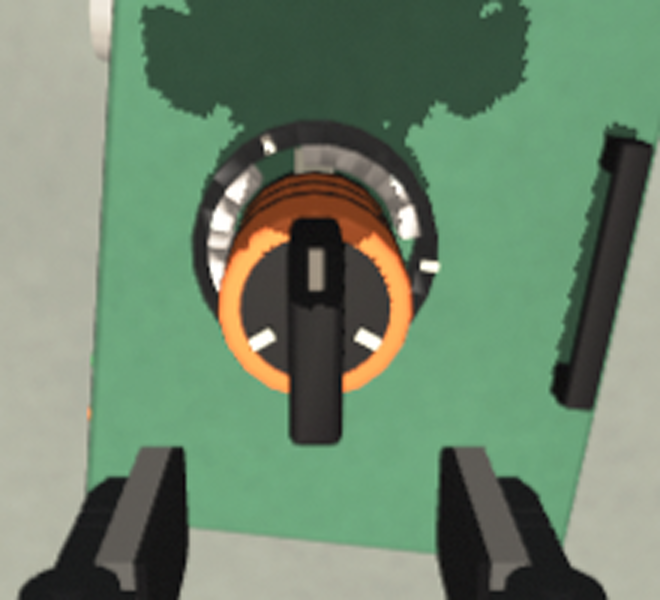

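The canister sits upright in the collar, twisted ~23° past the tick, with the bar free between the open fingers. Handing in.

```bash
python3 -c "
from plant import hand_in
print(hand_in())"
```

```text
the job is handed in; nothing more can be done
None
```

The fresh orange canister is in the collar, twisted about 23° clockwise, let go, and handed in. I estimate 13–19 N on the ramps, against the 8–26 N allowed, but hand-in returned no verdict. I touched nothing else.

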